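# Tip the lipped tub out of a tight pantry rack and weigh it

### The job

Take the slim storage tub with the upturned lid lip out of the tightly packed rack and stand it upright in the middle of the kitchen scale's plate, ready to be weighed. First tip it forward by the lip until it leans by itself on the rack's front bar and let go, then take it by its spine end and lift it out. Leave its neighbours standing in the rack, and the mug and the plant pot where they are.

Things in the scene. Friction and masses are not known exactly. Their poses are not given: they have to be found in the camera images.
- tub: The task's item: slim upright dry-food tub, 100 deep (x) x 50 thick (y) x 200 tall, about 0.45 kg, grey plastic, white lid with an upturned lip along its front top edge: the only item with such a lip. Origin at the centre of its underside, z along its height; its narrow front face (-x, the spine, 50 wide) faces the rack's open front. Its place in the row varies.
- tub_lip (a point): Middle of the foot of the lip's rear face, on the lid: 44 in front (-x) of the tub's middle, 192 above its underside. The lip is 6 thick, 8 high and as wide as the tub; behind it the lid is flat, so a finger lowered there can pull the lip forward.
- rack: Fixed light-wood rack, open to the front (-x of its frame, roughly towards the robot). Origin at its underside below the row's middle; x points into the rack, y along the row. Floor 12 up. Four items stand tightly along y, 51.6 apart, fronts at x = -50, about 1.6 between them. End panels (12 thick, from y = +-104) are 257 tall behind x = -30, with wings 95 tall forward to x = -115.
- rack_sill (a point): Middle of the sill's inner top edge: the sill, 6 above the rack's floor and 8 thick, stands in front of the items' feet (1.5 from their fronts) and stops them from sliding straight out; a tipped item turns about its lower front edge there.
- rack_board (a point): Middle of the lower front edge of the 22 thick upper board, 257 above the worktop. It carries jars (to 341 up) and overhangs all but the front 35 of the items' tops: a tool pointing straight down does not fit behind the lip, one tilted 28 to 40 degrees (pointing down and into the rack) does.
- rack_bar (a point): Middle of the axis of the steel front bar (10 diameter, along y), 82 above the worktop, 54.5 in front of the items' fronts. The tub, tipped forward, passes its balance at about 27 degrees, then falls on by itself and rests on the bar, leaning forward about 37 degrees.
- capped: Neighbour in the row: grey tub like the task's tub, 100 x 50 x 192, without lip, with a round white cap (42 diameter, 12 high) on its top. Origin at the centre of its underside.
- carton: Neighbour in the row: plain cardboard carton 100 x 50 x 206, flat top. Origin at the centre of its underside.
- book: Neighbour in the row: thick dark cookbook standing with its spine to the front, 100 x 50 x 202. Origin at the centre of its underside.
- scale_plate (a point): Centre of the top face of the fixed kitchen scale's steel plate, 22 above the worktop; plate 170 (x) x 180 (y) on a black base 200 x 190. z up.
- mug: Bystander: white mug, 80 diameter, 90 high. Origin at the centre of its underside.
- pot: Bystander: plain clay plant pot, 110 diameter, 90 high, with green leaves to about 200. Origin at the centre of its underside.
Mind the look-alikes: they are no part of the job. What is shaped like the capped but purple is not meant.

How it is judged:
By the outcome, as a careful person would: the job done as asked, in the order asked, and still so for the second after the job is handed in, with the robot touching nothing.
It also fails if it takes over 58 s, if anything falls off the work surface, if the arm or the gripper's body presses on something with over 40 N, if the wrist force passes 120 N, or if a joint passes its speed limit or range.

### The arm

A 7-joint arm with a two-finger parallel gripper is mounted at the origin on the work surface. World frame = base frame: x ahead of the robot, y to its left, z up, the work surface at z = 0. Lengths are in m, angles in rad, forces in N, time in s.
With the tool pointing down it reaches from about 0.425 to 0.875 m from the base axis. Payload 9.9 kg.
Tool frame: the origin (TCP) lies between the finger pads; the fingertips stand 22 mm ahead of it and the grasp point (between the pads) lies 3 mm ahead of it (finger_overhang is the distance from the TCP to the fingertips, in m); z points along the fingers, y is the line along which they close (so a half turn about z gives the same grasp; the last joint's range is limited). The gripper opens to 85 mm and grips with 20 to 120 N. Pads are 22 mm wide; open, the fingers measure 114 mm over their backs; the gripper's body (76 mm by 85 mm) begins 54 mm behind the grasp point. The pads swing forward as they close: fully open they stand 13 mm farther back than shut.
Start: joints at [1.064, 0.576, 0.025, 1.437, -0.015, 1.129, -0.057], TCP at [0.277, -0.616, 0.253] pointing down, gripper open.
Joint ranges: [-2.76, 2.76], [-0.34, 2.15], [-1.52, 1.57], [0.19, 2.46], [-1.09, 4.23], [0.17, 1.99], [-2.82, 2.82]. Speed limits (rad/s): [2.22, 2.22, 3.01, 3.01, 3.14, 3.14, 3.14].

### API

Orientations are given as [roll, pitch, yaw] about the fixed x, y, z axes, in that order (R = Rz(yaw) Ry(pitch) Rx(roll)).
In Python, from station import get_state, grab_frame, finish_job, finger_overhang gives the robot as it stands.
- The arm moves only by the tool move_arm, never from a script. Its argument "motion" is one flat list of numbers, 7 for each row, row after row: the turn, a rotation vector about the world's x, y, z in units of 180 degrees (1.0 is 180 degrees), then the shift along the world's x, y, z in units of 1000 mm (1.0 is 1000 mm), then the opening, from 0 (shut) to 1 (fully open). A call has exactly 5 rows; each row is the pose to reach, as a shift and turn from the pose commanded when the call began, turning the shorter way round; what a row does not reach only later rows make up. A row lasts 1/10 s, in which the tool goes at most 50 mm and 8.59 degrees, less where a joint would pass 70% of its speed; a pose out of reach is approached as far as the arm can. A call with a number of a shift or a turn outside -1 to 1 is refused whole. A call with a gripper value outside its range is refused whole. The fingers move at their own pace and stop on an object; "grip_force" is the grip in N (left out, the last holds). Time passes only in rows, so rows that repeat a pose let the fingers close, or fill a call up. It gives the time, the measured TCP pose, the force, the opening and the grip force at its end, in the units of the state.
- get_state(): the state, without advancing time (a new reading comes with each control period).
- grab_frame(name): name is "scene" or "top" or "wrist"; returns a dict with "color" (480x640x3 uint8, blue, green, red), "z_map" (480x640 float32, m along the optical axis (not along the pixel's ray), 0 where there is no reading), "fx", "fy", "cx", "cy" (pixels), "cam_to_world" (4x4, takes a point from camera to world coordinates). Camera axes: x right, y down, z forward; pixel columns grow to the right and rows downward; lengths in m; the calibration is good to about 2 mm. A picture is of the moment at which its call begins.
- finish_job(): hands the job in; it is judged then, once.
The state is a dict: "time_s": time; "joint_pos": joint angles; "dq": joint speeds; "joint_efforts": joint torques, N m; "position": TCP position; "orientation": TCP orientation; "ft_force": force on the tool from outside, world axes, zero at the start; "wrist_torque": the same for the moment, N m; "finger_gap": finger opening in m; "gripper_force": force on a finger pad.
Only numpy, scipy, OpenCV 4.12 (cv2) and the standard library are available. Lean on these libraries where they do the work, as an engineer would, in place of code of your own. Each camera call takes 0.05 s, during which the arm holds its last target. There are 200 camera calls.

## Working session

There is one attempt and no reset: what is moved stays moved. The work goes in short steps, Python scripts to look and compute and a tool call to move; the robot and the scene stay as the last step left them, time stands still between calls to the robot, and variables do not carry over. Pictures are saved under pics/ and viewed, at most 10 in all, crops included, and the job is handed in when it is done.

Besides the shell and the picture viewer there is one more tool, called after "Emit:" as name(argument=value, ...) on one line, values as JSON. move_arm: Moves the arm, as the interface text tells. Its arguments: {"type":"object","properties":{"motion":{"type":"array","items":{"type":"number"}},"grip_force":{"type":"number"}},"required":["motion"]}

```bash
ls; mkdir -p pics; python3 - <<'E'
from station import *
import cv2,numpy as np
s=get_state();print({k:np.round(v,3) if not isinstance(v,dict) else v for k,v in s.items()})
print(finger_overhang)
a=grab_frame("scene");b=grab_frame("top")
np.savez('f0.npz',sc=a['color'],sz=a['z_map'],sT=a['cam_to_world'],tc=b['color'],tz=b['z_map'],tT=b['cam_to_world'],K=[a['fx'],a['fy'],a['cx'],a['cy']],Kt=[b['fx'],b['fy'],b['cx'],b['cy']])
cv2.imwrite('pics/scene0.png',a['color']);cv2.imwrite('pics/top0.png',b['color'])
print(np.round(a['cam_to_world'],3),np.round(b['cam_to_world'],3))
E
```

```text
pics
{'time_s': np.float64(0.0), 'joint_pos': array([ 1.064,  0.577,  0.025,  1.438, -0.015,  1.129, -0.056]), 'dq': array([-0.001,  0.001,  0.001,  0.001,  0.   , -0.001, -0.001]), 'joint_efforts': array([ 0.0000e+00, -7.6576e+01,  2.2510e+00, -2.8596e+01,  1.5000e-02,
        1.3000e-02,  0.0000e+00]), 'position': array([ 0.277, -0.615,  0.252]), 'orientation': array([-3.14 ,  0.   ,  0.423]), 'ft_force': array([0.175, 0.424, 0.541]), 'wrist_torque': array([ 0.003,  0.047, -0.   ]), 'gripper_force': np.float64(0.0), 'finger_gap': np.float64(0.085)}
0.022
[[ 0.887 -0.437  0.148  0.423]
 [-0.462 -0.844  0.272 -0.3  ]
 [ 0.006 -0.309 -0.951  1.174]
 [ 0.     0.     0.     1.   ]] [[-5.900e-02 -9.720e-01  2.290e-01  3.620e-01]
 [-9.980e-01  5.800e-02 -1.100e-02 -1.000e-03]
 [-2.000e-03 -2.290e-01 -9.730e-01  1.206e+00]
 [ 0.000e+00  0.000e+00  0.000e+00  1.000e+00]]
```

View pics/scene0.png

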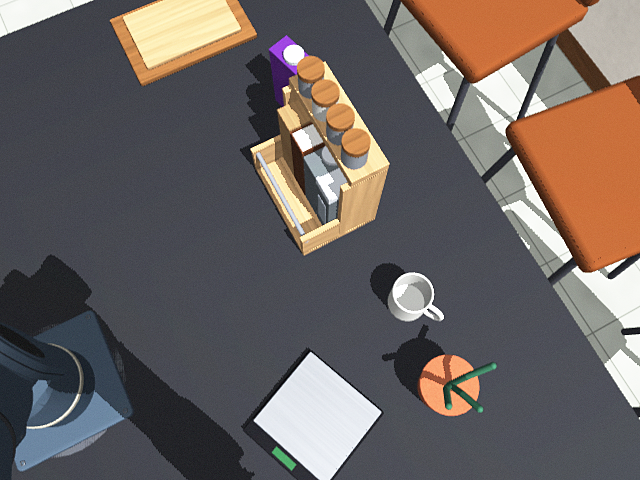

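View pics/top0.png

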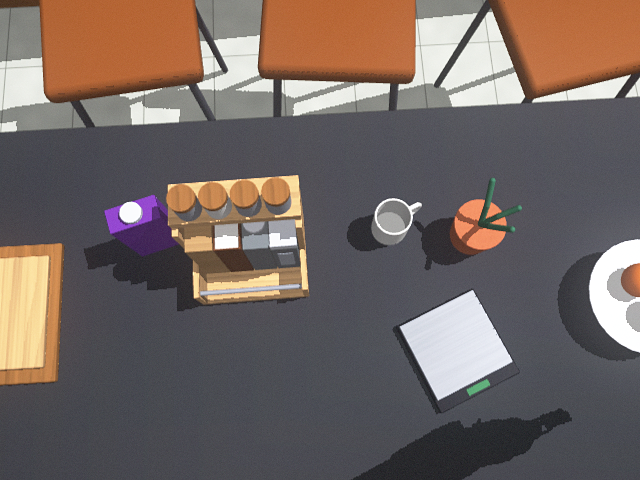

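The scene view shows the rack around (320,160), the mug at (412,297), the pot at (450,385) and the scale at (315,415). In the top view the rack is at (240,245) and the scale at (458,348). The purple box at (140,225) is the decoy. I'll zoom in on the row.

```bash
cat > h.py <<'E'
import numpy as np,cv2
from station import *
def cloud(f):
    z=f['z_map'];v,u=np.mgrid[:480,:640]
    P=np.stack([(u-f['cx'])/f['fx']*z,(v-f['cy'])/f['fy']*z,z],-1)
    T=f['cam_to_world'];return P@T[:3,:3].T+T[:3,3]
def proj(f,p):
    T=f['cam_to_world'];q=(np.asarray(p)-T[:3,3])@T[:3,:3]
    return np.array([f['fx']*q[0]/q[2]+f['cx'],f['fy']*q[1]/q[2]+f['cy']])
E
python3 - <<'E'
from h import *
f=grab_frame('top');g=grab_frame('scene')
A=cv2.resize(f['color'][165:310,160:315],(400,374),interpolation=cv2.INTER_CUBIC)
B=cv2.resize(g['color'][110:260,245:395],(374,374),interpolation=cv2.INTER_CUBIC)
cv2.imwrite('pics/crop1.png',np.hstack([A,B]))
for f in (f,g):
    P=cloud(f);z=P[...,2]
    m=(z>0.24)&(z<0.275)&(P[...,0]>.3)
    n,l,st,c=cv2.connectedComponentsWithStats(m.astype(np.uint8))
    for i in range(1,n):
        if st[i,4]>200:
            q=P[l==i];r=cv2.minAreaRect(q[:,:2].astype(np.float32));print('rackboard',st[i],np.median(q[:,2]),r)
    c=f['color'].astype(int)
    m=(z>0.012)&(z<0.032)&(c.min(-1)>130)
    n,l,st,_=cv2.connectedComponentsWithStats(m.astype(np.uint8))
    for i in range(1,n):
        if st[i,4]>2000:
            q=P[l==i];r=cv2.minAreaRect(q[:,:2].astype(np.float32));print('plate',st[i],np.median(q[:,2]),r)
E
```

```text
rackboard [169 213 134  27 551] 0.2629625274402264 ((0.641574501991272, 0.1363411694765091), (0.02925935760140419, 0.2323640137910843), 4.162179946899414)
plate [ 400  290  113  111 6904] 0.021866034581303984 ((0.4277772009372711, -0.28392234444618225), (0.17117276787757874, 0.18045927584171295), 22.70654296875)
rackboard [282  80 107 114 775] 0.25997566085308 ((0.6773888468742371, 0.1385173499584198), (0.09102924913167953, 0.2340283989906311), 0.9883924126625061)
plate [ 254  352  127  128 8653] 0.022230720618683142 ((0.42615801095962524, -0.28317809104919434), (0.17038966715335846, 0.18008729815483093), 22.689476013183594)
```

View pics/crop1.png

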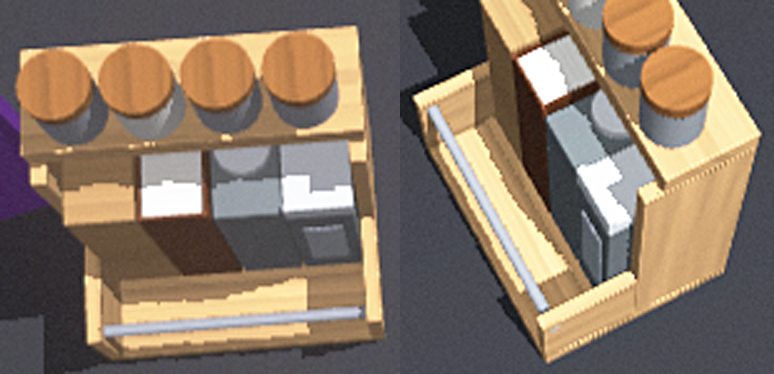

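The row in the top view, left (+y) to right (-y), is carton, book, capped, then the lipped tub in the right-most slot next to the end panel (crop px 320,180). Next I'll measure the rack frame and the lip.

```bash
python3 - <<'E'
from h import *
for nm in ('top','scene'):
    f=grab_frame(nm);P=cloud(f);c=f['color'].astype(int);x,y,z=P[...,0],P[...,1],P[...,2]
    sat=c.max(-1)-c.min(-1);R=(x>.45)&(x<.8)&(y>-.05)&(y<.33)
    print(nm)
    m=R&(z>.074)&(z<.095)&(sat<40)&(c.min(-1)>90)
    n,l,st,_=cv2.connectedComponentsWithStats(m.astype(np.uint8),connectivity=8)
    i=1+np.argmax([s[2] if s[4]>50 else 0 for s in st[1:]]);q=P[l==i]
    vx,vy,x0,y0=cv2.fitLine(q[:,:2].astype(np.float32),cv2.DIST_HUBER,0,.01,.01).ravel()
    print('bar',len(q),q.mean(0),'z',np.percentile(q[:,2],[10,90]),'yaw',np.degrees(np.arctan2(-vx,vy))%180,'y',np.percentile(q[:,1],[0,100]))
    m=R&(z>.272)&(z<.287);q=P[m];r=cv2.minAreaRect(q[:,:2].astype(np.float32));print('board',len(q),np.median(q[:,2]),r,'\n',cv2.boxPoints(r))
    ys=np.arange(q[:,1].min()+.02,q[:,1].max()-.02,.008)
    e=np.array([[np.percentile(q[abs(q[:,1]-t)<.004,0],2),t] for t in ys if (abs(q[:,1]-t)<.004).sum()>5],np.float32)
    vx,vy,x0,y0=cv2.fitLine(e,cv2.DIST_HUBER,0,.01,.01).ravel();print('board front at',x0,y0,'yaw',np.degrees(np.arctan2(-vx,vy)))
    m=R&(z>.195)&(z<.222)&(sat<60)
    n,l,st,_=cv2.connectedComponentsWithStats(m.astype(np.uint8))
    for i in range(1,n):
        if st[i,4]>20:q=P[l==i];print('tops',st[i],np.median(q[:,2]),q.min(0),q.max(0))
    m=R&(z>.2085)&(z<.222)&(sat<60)
    q=P[m];print('lip?',len(q),np.median(q,0))
E
```

```text
top
bar 447 [0.55860732 0.13472745 0.08550164] z [0.08251791 0.08867083] yaw 1.1295013 y [0.03291887 0.24013095]
board 1969 0.27867602625583976 ((0.6864757537841797, 0.13759277760982513), (0.07716216146945953, 0.23139043152332306), 0.8930272459983826) 
 [[0.6460962  0.2526726 ]
 [0.64970255 0.0213103 ]
 [0.7268553  0.02251294]
 [0.72324896 0.25387526]]
board front at 0.6488918 0.13206242 yaw -178.99666
tops [138 205   4  15  46] 0.2029955605021161 [0.68443691 0.32394224 0.19551307] [0.71108269 0.32998446 0.20790194]
tops [ 183  219  114   36 2594] 0.20690203890785003 [0.61179061 0.03432232 0.19512952] [0.66811421 0.24203439 0.22194772]
tops [297 232   6   4  23] 0.2085918271734386 [0.63541971 0.0220778  0.19546027] [0.63715849 0.03225388 0.2216006 ]
lip? 1158 [0.64532155 0.16360929 0.21264131]
scene
bar 422 [0.55719378 0.13741593 0.08593826] z [0.08315338 0.08856411] yaw 0.8942871 y [0.03547508 0.24146463]
board 1938 0.2788981040501172 ((0.684818685054779, 0.13887913525104523), (0.07654940336942673, 0.23420745134353638), 1.1512939929962158) 
 [[0.64419883 0.25519016]
 [0.6489046  0.02103001]
 [0.72543854 0.02256811]
 [0.72073275 0.25672826]]
board front at 0.6476986 0.12408647 yaw -179.027
tops [291  57  11   8  31] 0.20346319758222786 [0.68501918 0.3246904  0.19613374] [0.70492735 0.32992539 0.20960775]
tops [ 278  113   70   90 2014] 0.2060039696419796 [0.61070217 0.02447214 0.19500585] [0.66237086 0.23765033 0.22010796]
lip? 823 [0.64044234 0.15426461 0.21188173]
```

```bash
cat >> h.py <<'E'
from scipy.spatial.transform import Rotation as Ro
PSI=np.radians(1.0);O=np.array([.6624,.138,0.])
RZ=Ro.from_euler('z',PSI)
def r2w(p): return RZ.apply(np.asarray(p,float)/1000)+O      # rack mm -> world m
def w2r(p): return RZ.inv().apply(np.asarray(p)-O)*1000
def ori(th,yaw=PSI): return Ro.from_euler('xyz',[np.pi,-np.radians(th),yaw])  # tool tilted th deg from down towards +x
def delta(p_w,R):
    s=get_state();R0=Ro.from_euler('xyz',s['orientation'])
    rv=(R*R0.inv()).as_rotvec()/np.pi
    print('turn',np.round(rv,4),'shift',np.round(p_w-s['position'],4),'deg',np.degrees((R*R0.inv()).magnitude()).round(1),'dist',np.linalg.norm(p_w-s['position']).round(3))
def tipC(x,z,th,y=-77.4):  # TCP (rack mm) for front-bottom fingertip corner at x,z
    t=np.radians(th);d=np.array([np.sin(t),0,-np.cos(t)]);w=np.array([np.cos(t),0,np.sin(t)])
    return np.array([x,y,z])+11*w-22*d,d
E
python3 - <<'E'
from h import *
p,d=tipC(-33,207,35);print(p,r2w(p),r2w(p-90*d))
delta(r2w(p-90*d),ori(35))
f=grab_frame('top');P=cloud(f);
for nm in('top','scene'):
    f=grab_frame(nm);P=cloud(f);Q=w2r(P.reshape(-1,3)).reshape(P.shape)
    b=f['color'].min(-1)
    for lo in range(-105,-40,10):
        m=(Q[...,1]>lo)&(Q[...,1]<lo+10)&(Q[...,0]>-60)&(Q[...,0]<-20)&(Q[...,2]>195)&(Q[...,2]<225)
        m2=m&(Q[...,0]<-43)
        print(nm,lo,m.sum(),np.round(np.median(Q[m],0),1),'lip',m2.sum(),np.round(np.median(Q[m2],0),1), 'front',np.round(Q[m][:,0].min() if m.any() else 0,1))
E
```

```text
[-36.60800911 -77.4        231.33068577] [0.62714838 0.05997289 0.23133069] [0.57553437 0.05907196 0.30505437]
turn [ 0.0426 -0.1911 -0.125 ] shift [0.2986 0.6745 0.052 ] deg 41.8 dist 0.739
top -105 67 [-36.1 -99.2 204.7] lip 21 [-47.6 -99.  211.9] front -49.0
top -95 85 [-34.  -90.  204.4] lip 26 [-47.4 -89.9 209.5] front -48.9
top -85 88 [-35.4 -79.8 204.2] lip 27 [-47.9 -79.8 209.8] front -49.2
top -75 81 [-36.1 -69.9 204.5] lip 26 [-47.5 -69.6 210.2] front -49.1
top -65 83 [-35.  -60.4 204.7] lip 27 [-47.6 -60.3 211.7] front -48.8
top -55 79 [-34.2 -49.6 203.1] lip 21 [-46.5 -50.2 202.8] front -48.7
top -45 83 [-35.7 -39.8 203.8] lip 21 [-46.9 -41.  203.8] front -49.4
scene -105 73 [-39.1 -99.9 203.9] lip 27 [-48.  -99.3 209. ] front -50.7
scene -95 85 [-36.5 -89.9 204.5] lip 25 [-48.2 -89.9 211. ] front -50.5
scene -85 88 [-34.8 -80.4 204.4] lip 27 [-49.2 -80.5 211.4] front -50.4
scene -75 84 [-36.1 -70.3 204.7] lip 24 [-47.8 -70.5 210.5] front -50.7
scene -65 90 [-36.4 -60.  204.7] lip 27 [-48.8 -60.3 211.4] front -50.8
scene -55 83 [-35.  -48.8 203.6] lip 22 [-48.8 -48.8 205.3] front -50.2
scene -45 82 [-35.4 -40.2 204.3] lip 22 [-47.3 -40.4 203.8] front -50.1
```

Emit:
move_arm(motion=[0,0,-0.025,0.04,0.03,0.02,0,0.008,-0.038,-0.05,0.075,0.06,0.04,0,0.017,-0.076,-0.075,0.11,0.09,0.05,0,0.025,-0.115,-0.1,0.14,0.12,0.06,0,0.034,-0.15,-0.11,0.17,0.15,0.07,0], grip_force=40)

```text
time_s: 0.95
position: [0.448, -0.4645, 0.3246]
orientation: [3.129, -0.485, 0.07]
ft_force: [1.1, -0.1, 0.0]
finger_gap: 0.0123
gripper_force: 0.0
```

```bash
python3 - <<'E'
from h import *
p,d=tipC(-33,207,35);delta(r2w(p-90*d),ori(35));s=get_state();print(s['position'],s['orientation'],s['finger_gap'],s['joint_pos'])
E
```

```text
turn [ 0.0052 -0.0398 -0.0146] shift [ 0.1275  0.5235 -0.0195] deg 7.7 dist 0.539
[ 0.44802204 -0.46447502  0.32457626] [ 3.12873512 -0.48528893  0.07017507] 0.012281547825863928 [ 1.01412722  0.36608679 -0.11321847  1.71171116 -0.48274501  0.8337361
 -0.3032341 ]
```

Emit:
move_arm(motion=[0.001,-0.008,-0.003,0.01,0.045,0.005,0,0.002,-0.016,-0.006,0.02,0.09,0.005,0,0.003,-0.024,-0.009,0.03,0.135,0.005,0,0.004,-0.032,-0.012,0.04,0.18,0.005,0,0.005,-0.04,-0.015,0.05,0.225,0.005,0])

```text
time_s: 1.45
position: [0.4969, -0.2389, 0.3287]
orientation: [3.14, -0.608, 0.02]
ft_force: [1.7, 0.9, 0.0]
finger_gap: -0.0001
gripper_force: 0.0
```

Emit:
move_arm(motion=[0,0,0,0.01,0.045,0,0,0,0,0,0.02,0.09,-0.005,0,0,0,0,0.03,0.135,-0.01,0,0,0,0,0.04,0.18,-0.01,0,0,0,0,0.05,0.225,-0.01,0])

```text
time_s: 1.95
position: [0.5387, -0.052, 0.3177]
orientation: [3.14, -0.603, 0.021]
ft_force: [0.6, -1.3, 0.0]
finger_gap: 0.0003
gripper_force: 0.0
```

```bash
python3 - <<'E'
from h import *
p,d=tipC(-33,207,35);delta(r2w(p-90*d),ori(35));delta(r2w(p),ori(35));s=get_state();print(w2r(s['position']),s['orientation'],s['finger_gap'],s['joint_pos'])
E
```

```text
turn [ 0.0005 -0.0025 -0.0006] shift [ 0.0369  0.1111 -0.0127] deg 0.5 dist 0.118
turn [ 0.0005 -0.0025 -0.0006] shift [ 0.0885  0.112  -0.0864] deg 0.5 dist 0.167
[-127.01660195 -187.80819314  317.72650608] [ 3.13970674 -0.6030423   0.02056417] 0.00031613454839957746 [ 0.15570036  0.0890966  -0.14354958  2.18982334 -0.02519736  0.26091288
 -1.51182471]
```

Emit:
move_arm(motion=[0,0,0,0.01,0.03,-0.005,0,0,-0.002,0,0.02,0.06,-0.01,0,0,-0.002,0,0.03,0.09,-0.012,0,0,-0.002,0,0.037,0.111,-0.012,0,0,-0.002,0,0.037,0.111,-0.012,0])

```text
time_s: 2.45
position: [0.5764, 0.062, 0.3056]
orientation: [3.14, -0.609, 0.026]
ft_force: [0.4, -0.3, -0.1]
finger_gap: 0.0002
gripper_force: 0.0
```

```bash
python3 - <<'E'
from h import *
p,d=tipC(-33,207,35);delta(r2w(p),ori(35));s=get_state();print(w2r(s['position']),s['orientation'],s['finger_gap'],s['joint_pos'],s['ft_force'])
E
```

```text
turn [ 0.0004 -0.0005 -0.0025] shift [ 0.0507 -0.002  -0.0743] deg 0.5 dist 0.09
[-87.31397595 -74.51721049 305.6163582 ] [ 3.13995971 -0.60940232  0.02637946] 0.00018322510501892527 [-0.35466611  0.16050642  0.09868115  2.14949834  0.47425723  0.26505774
 -2.23012215] [ 0.39393042 -0.34412196 -0.08026603]
```

Advance along the tool axis, slowing near the lid.

Emit:
move_arm(motion=[0,0,-0.002,0.014,-0.001,-0.02,0,0,0,-0.002,0.026,-0.002,-0.038,0,0,0,-0.002,0.036,-0.002,-0.052,0,0,0,-0.002,0.043,-0.002,-0.063,0,0,0,-0.002,0.047,-0.002,-0.069,0])

```text
time_s: 2.95
position: [0.6234, 0.054, 0.2374]
orientation: [3.133, -0.603, 0.024]
ft_force: [0.4, -1.1, -0.5]
finger_gap: -0.0002
gripper_force: 0.0
```

```bash
python3 - <<'E'
from h import *
p,d=tipC(-33,207,35);delta(r2w(p),ori(35));s=get_state();print(w2r(s['position']),s['orientation'],s['joint_pos'],s['ft_force'])
A=grab_frame('top')['color'][150:310,150:315];B=grab_frame('scene')['color'][90:250,245:405]
cv2.imwrite('pics/hook.png',np.hstack([cv2.resize(A,(400,388)),cv2.resize(B,(388,388))]))
E
```

```text
turn [ 0.0024 -0.0025 -0.0004] shift [ 0.0038  0.006  -0.0061] deg 0.6 dist 0.009
[-40.49708551 -83.34200783 237.43600445] [ 3.13265757 -0.60284835  0.02367294] [-0.17309546  0.32613086 -0.07297041  2.1425447   1.07901986  0.17198515
 -2.81161777] [ 0.3578267  -1.05176057 -0.51007751]
```

View pics/hook.png

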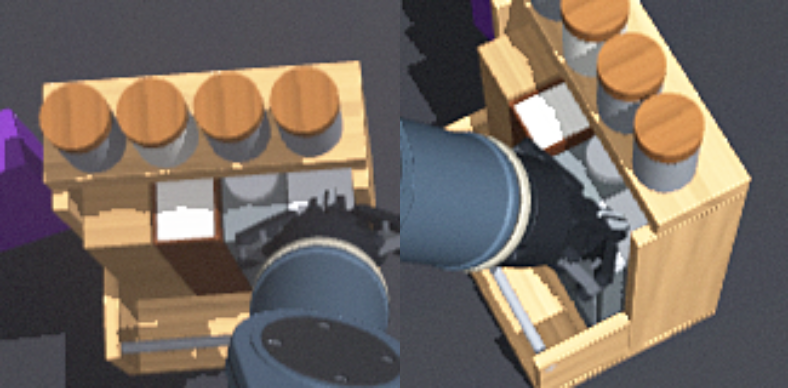

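The finger is right above the tub at top crop (330,200), short of the lid. But joints 6 and 7 have run up against their limits. I'll back out and use a smaller tilt of about 29°.

Emit:
move_arm(motion=[0,0,0,-0.01,0,0.015,0,0,0,0,-0.02,0,0.03,0,0,0,0,-0.03,0,0.045,0,0,0.015,0.005,-0.04,0,0.06,0,0,0.035,0.01,-0.045,0,0.065,0])

```text
time_s: 3.55
position: [0.5763, 0.057, 0.3056]
orientation: [-3.134, -0.493, 0.037]
ft_force: [1.4, -0.5, 0.0]
finger_gap: -0.0
gripper_force: 0.0
```

```bash
python3 - <<'E'
from h import *
p,d=tipC(-35,207,29);delta(r2w(p-80*d),ori(29,.07));delta(r2w(p),ori(29,.07));s=get_state();print(w2r(s['position']),s['orientation'],s['joint_pos'],s['ft_force'])
E
```

```text
turn [-0.002  -0.0043  0.0092] shift [ 0.0126  0.0023 -0.004 ] deg 1.9 dist 0.013
turn [-0.002  -0.0043  0.0092] shift [ 0.0514  0.003  -0.074 ] deg 1.9 dist 0.09
[-87.49201601 -79.51041679 305.55009359] [-3.1335466  -0.49293016  0.0371797 ] [ 0.19527187  0.20675857 -0.51004942  2.0349117   0.4594779   0.48170815
 -2.17429949] [ 1.36885707 -0.49514607  0.01022586]
```

Emit:
move_arm(motion=[-0.002,-0.004,0.009,0.014,0.002,-0.018,0,-0.002,-0.004,0.009,0.026,0.003,-0.036,0,-0.002,-0.004,0.009,0.036,0.003,-0.05,0,-0.002,-0.004,0.009,0.043,0.003,-0.061,0,-0.002,-0.004,0.009,0.046,0.003,-0.067,0])

```text
time_s: 4.05
position: [0.6242, 0.0584, 0.2363]
orientation: [3.139, -0.506, 0.068]
ft_force: [0.0, 0.4, -0.7]
finger_gap: 0.0002
gripper_force: 0.0
```

```bash
python3 - <<'E'
from h import *
p,d=tipC(-35,206,29);delta(r2w(p),ori(29,.07));s=get_state();print(w2r(s['position']),s['orientation'],s['joint_pos'],s['ft_force'])
E
```

```text
turn [ 0.0007 -0.      0.0011] shift [ 0.0035  0.0016 -0.0057] deg 0.2 dist 0.007
[-39.61009133 -78.94233324 236.31632288] [ 3.13903597 -0.50586025  0.06785518] [ 0.0604255   0.35156386 -0.35457063  2.04975932  0.69407478  0.32719212
 -2.3610464 ] [ 0.03026798  0.38524547 -0.67165414]
```

Joints are fine now. Lower gently to the lid.

Emit:
move_arm(motion=[0,0,0,0.002,0.001,-0.003,0,0,0,0,0.003,0.001,-0.005,0,0,0,0,0.003,0.001,-0.006,0,0,0,0,0.003,0.001,-0.006,0,0,0,0,0.003,0.001,-0.006,0])

```text
time_s: 4.55
position: [0.6273, 0.0593, 0.2311]
orientation: [3.135, -0.507, 0.075]
ft_force: [-0.4, -0.1, 0.2]
finger_gap: -0.0002
gripper_force: 0.0
```

```bash
python3 - <<'E'
from h import *
s=get_state();print(w2r(s['position']),s['orientation'],s['joint_pos'],s['ft_force'])
p,d=tipC(0,0,29);print(w2r(s['position'])-p)
A=grab_frame('wrist')['color'];B=grab_frame('scene')['color'][90:250,245:405]
cv2.imwrite('pics/hook2.png',np.hstack([cv2.resize(A,(400,300)),cv2.resize(B,(300,300))]))
E
```

```text
[-36.42608112 -78.09896563 231.06577919] [ 3.13509519 -0.50726643  0.07522504] [ 0.04660295  0.36190814 -0.3393404   2.05082134  0.71679873  0.31537149
 -2.37797871] [-0.37960027 -0.12523176  0.22694742]
[-35.38108626  -0.69896563 206.49123981]
```

View pics/hook2.png

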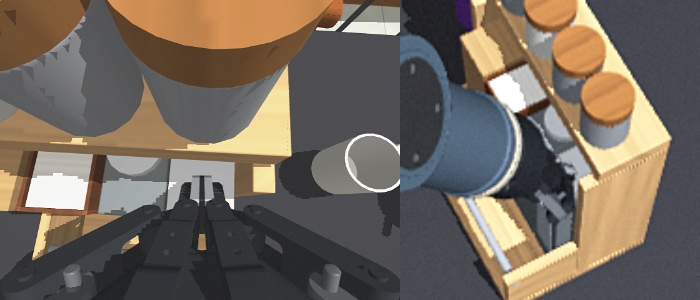

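The wrist view shows the shut fingers over the tub's lid at (200,195), behind the lip and clear of the capped tub's cap at (137,163). Pull along the arc.

Emit:
move_arm(motion=[0,0,0,-0.006,0,0,0,0,0,0,-0.014,0,0,0,0,0,0,-0.022,0,-0.0005,0,0,0,0,-0.031,0,-0.001,0,0,0,0,-0.04,-0.001,-0.002,0])

```text
time_s: 5.15
position: [0.5864, 0.0584, 0.2286]
orientation: [3.135, -0.507, 0.076]
ft_force: [0.6, -0.6, 0.2]
finger_gap: -0.0003
gripper_force: 0.4
```

```bash
python3 - <<'E'
from h import *
s=get_state();print(w2r(s['position']),s['orientation'],s['joint_pos'],s['ft_force'])
p,d=tipC(0,0,29);print(w2r(s['position'])-p)
for nm in('top','scene'):
    f=grab_frame(nm);Q=w2r(cloud(f).reshape(-1,3)).reshape(480,640,3);c=f['color']
    m=(Q[...,1]>-100)&(Q[...,1]<-55)&(Q[...,0]>-140)&(Q[...,0]<-52)&(Q[...,2]>40)&(Q[...,2]<203)
    q=Q[m];print(nm,m.sum(),[ (k,np.round(np.percentile(q[abs(q[:,2]-k)<8,0],[5,50]),0)) for k in (80,120,160,190) if (abs(q[:,2]-k)<8).any()])
E
```

```text
[-77.3633768  -78.26108449 228.63864909] [ 3.13481709 -0.50676838  0.07607157] [ 0.00621489  0.30894047 -0.29725874  2.14653225  0.75855021  0.26671766
 -2.44520688] [ 0.58564448 -0.56681397  0.23008255]
[-76.31838193  -0.86108449 204.06410971]
top 15 []
scene 134 [(80, array([-109., -105.])), (120, array([-70., -70.]))]
```

Tub tipped about 10° (spine at x=-70 at z=120), as planned. Continue past the balance point.

Emit:
move_arm(motion=[0,0.005,0,-0.008,0,-0.001,0,0,0.01,0,-0.016,0,-0.0025,0,0,0.015,0,-0.024,-0.0005,-0.0045,0,0,0.018,0,-0.031,-0.0005,-0.007,0,0,0.02,0,-0.037,-0.001,-0.009,0])

```text
time_s: 5.75
position: [0.5498, 0.0571, 0.2194]
orientation: [3.14, -0.443, 0.073]
ft_force: [0.3, 0.0, -0.0]
finger_gap: 0.0
gripper_force: 0.2
```

```bash
python3 - <<'E'
from h import *
s=get_state();print(w2r(s['position']),s['orientation'],s['joint_pos'],s['ft_force'])
for nm in('scene',):
    f=grab_frame(nm);Q=w2r(cloud(f).reshape(-1,3)).reshape(480,640,3);c=f['color']
    m=(Q[...,1]>-100)&(Q[...,1]<-55)&(Q[...,0]>-180)&(Q[...,0]<-52)&(Q[...,2]>40)&(Q[...,2]<203)
    q=Q[m];print(nm,m.sum(),[ (k,np.round(np.percentile(q[abs(q[:,2]-k)<8,0],[5,50,95]),0)) for k in (80,100,120,140,160,180) if (abs(q[:,2]-k)<8).any()])
E
```

```text
[-113.98509335  -78.91171727  219.37952709] [ 3.14036027 -0.44326787  0.07286681] [ 0.06735484  0.29057159 -0.37892408  2.1818965   0.67059321  0.31368283
 -2.37501662] [ 0.30725141  0.02044019 -0.04308808]
scene 233 [(80, array([-109., -105., -100.]))]
```

Emit:
move_arm(motion=[0,0.004,0,-0.007,0,-0.0025,0,0,0.008,0,-0.014,0,-0.005,0,0,0.01,0,-0.02,0,-0.008,0,0,0.01,0,-0.026,0,-0.011,0,0,0.01,0,-0.03,-0.001,-0.013,0])

```text
time_s: 6.3
position: [0.5196, 0.0563, 0.2062]
orientation: [-3.141, -0.412, 0.073]
ft_force: [0.2, -0.3, -0.4]
finger_gap: -0.0
gripper_force: 0.0
```

```bash
python3 - <<'E'
from h import *
s=get_state();print(w2r(s['position']),s['orientation'],s['joint_pos'],s['ft_force'])
A=grab_frame('wrist')['color'];B=grab_frame('scene')['color'][90:250,245:405]
cv2.imwrite('pics/tip.png',np.hstack([cv2.resize(A,(400,300)),cv2.resize(B,(300,300))]))
E
```

```text
[-144.18067847  -79.18911937  206.22545172] [-3.14067337 -0.4123026   0.07263866] [ 0.05699547  0.27778737 -0.37481983  2.23880873  0.67321956  0.2975278
 -2.39541089] [ 0.16246136 -0.26881217 -0.39504997]
```

View pics/tip.png

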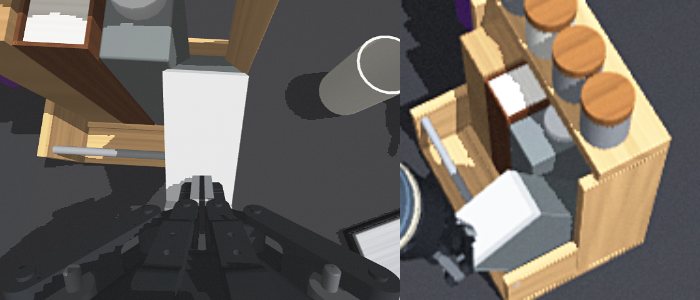

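The scene view shows the tub leaning forward over the front bar, its white lid at crop (510,215). The neighbours are still standing. Lift the finger clear and open.

Emit:
move_arm(motion=[0,0,0,0.001,0,0.01,0,0,0,0,0.001,0,0.025,0,0,0,0,0,0,0.045,0,0,0.01,0,0,0,0.07,0.5,0,0.02,0,0,0,0.095,0.85])

```text
time_s: 6.9
position: [0.5199, 0.0567, 0.3026]
orientation: [-3.135, -0.348, 0.071]
ft_force: [0.6, -0.1, -0.1]
finger_gap: 0.0284
gripper_force: 0.0
```

```bash
python3 - <<'E'
from h import *
s=get_state();print(w2r(s['position']),s['orientation'],s['joint_pos'],s['ft_force'],s['finger_gap'])
for nm in('top','scene'):
    f=grab_frame(nm);P=cloud(f);Q=w2r(P.reshape(-1,3)).reshape(480,640,3);c=f['color']
    sat=c.max(-1).astype(int)-c.min(-1)
    m=(Q[...,1]>-115)&(Q[...,1]<-40)&(Q[...,0]>-175)&(Q[...,0]<-70)&(Q[...,2]>150)&(Q[...,2]<240)&(sat<50)&(c.min(-1)>150)
    q=Q[m]; print(nm,m.sum(),q.min(0),q.max(0))
    r=m&(Q[...,0]>-140)&(Q[...,0]<-100);q=Q[r]
    if len(q)>50:
        print('y',np.percentile(q[:,1],[1,50,99]));k=np.polyfit(q[:,0],q[:,2],1);print('slope deg',np.degrees(np.arctan(k[0])),'z at -120',np.polyval(k,-120))
        rr=cv2.minAreaRect(Q[m][:,:2].astype(np.float32));print(rr)
E
```

```text
[-143.91405111  -78.82571161  302.58057408] [-3.13497615 -0.34838371  0.07139844] [ 0.30079509  0.17805498 -0.62244642  2.02685656  0.29055264  0.64520003
 -1.99883789] [ 0.64571019 -0.10139247 -0.06668951] 0.02838507546264569
top 563 [-111.99316552 -102.90261825  197.29343908] [-70.10022814 -52.72133922 227.55704394]
y [-102.58707105  -88.31965346  -53.27006326]
slope deg 39.571584357402784 z at -120 193.41076670701682
((-91.04302215576172, -77.7962646484375), (50.16203689575195, 41.783287048339844), 89.84793853759766)
scene 1269 [-164.93957955 -102.9370431   153.21600027] [-70.0151208  -50.86638754 229.18238923]
y [-102.43030165  -87.94578204  -52.5761938 ]
slope deg 37.19014225791108 z at -120 194.25407640581096
((-117.48070526123047, -76.85669708251953), (52.072330474853516, 94.89350891113281), 89.91325378417969)
```

Lean measured 37°, y from -102.6 to -52.7 (centre -77.5). Work out the regrasp.

```bash
cat >> h.py <<'E'
def tubg(F,phi,th,s=168,e=22,y=-77.4):  # TCP rack mm for tub with front-lower edge F, lean phi, tool tilt th
    a=np.radians(phi);t=np.radians(th)
    g=np.array(F)+s*np.array([-np.sin(a),np.cos(a)])+e*np.array([np.cos(a),np.sin(a)])-3*np.array([np.sin(t),-np.cos(t)])
    return np.array([g[0],y,g[1]])
E
python3 - <<'E'
from h import *
p=tubg((-45,12),37.5,20);t=np.radians(20);d=np.array([np.sin(t),0,-np.cos(t)])
print(p);delta(r2w(p-75*d),ori(20));delta(r2w(p),ori(20))
E
```

```text
[-130.84420702  -77.4         161.49519047]
turn [-0.0022  0.002  -0.0174] shift [-0.0154  0.001  -0.0734] deg 3.2 dist 0.075
turn [-0.0022  0.002  -0.0174] shift [ 0.0102  0.0014 -0.1438] deg 3.2 dist 0.144
```

Emit:
move_arm(motion=[-0.001,0.001,-0.009,-0.005,0,-0.01,0.85,-0.002,0.002,-0.017,-0.01,0.001,-0.025,0.85,-0.002,0.002,-0.017,-0.015,0.001,-0.045,0.85,-0.002,0.002,-0.017,-0.015,0.001,-0.065,0.85,-0.002,0.002,-0.017,-0.015,0.001,-0.073,0.85])

```text
time_s: 7.5
position: [0.5042, 0.0572, 0.2266]
orientation: [3.141, -0.341, 0.02]
ft_force: [0.0, -0.7, 0.6]
finger_gap: 0.0724
gripper_force: 0.0
```

```bash
python3 - <<'E'
from h import *
p=tubg((-45,12),37.5,20);delta(r2w(p),ori(20));s=get_state();print(s['joint_pos'],s['finger_gap'])
f=grab_frame('wrist');P=cloud(f);Q=w2r(P.reshape(-1,3)).reshape(480,640,3)
m=(Q[...,0]>-135)&(Q[...,0]<-95)&(Q[...,2]>170)&(Q[...,2]<235)&(Q[...,1]>-115)&(Q[...,1]<-40)&(f['color'].min(-1)>130);q=Q[m]
if len(q): print(len(q),np.percentile(q[:,1],[1,99]),np.polyfit(q[:,0]+120,q[:,2],1))
cv2.imwrite('pics/w3.png',f['color'])
E
```

```text
turn [ 0.0003 -0.0026 -0.0007] shift [ 0.0287  0.0012 -0.0651] deg 0.5 dist 0.071
[ 0.16036173  0.25233178 -0.51866171  2.17610368  0.5173107   0.46852099
 -2.307108  ] 0.07243284551921915
9584 [-101.44486034  -52.45267601] [  0.73108103 197.36195008]
```

View pics/w3.png

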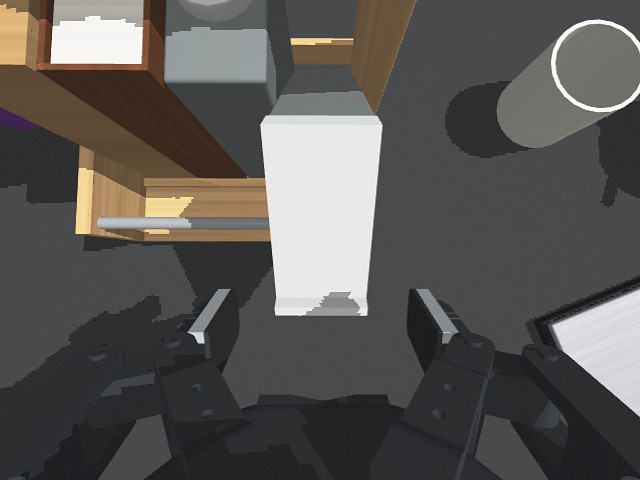

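The wrist view shows the leaning tub (lid from 265 to 380, lip at row 305) centred between the open pads (228 and 415). Descend and grip.

Emit:
move_arm(motion=[0,-0.002,0,0.006,0,-0.014,0.85,0,-0.002,0,0.013,0.001,-0.03,0.85,0,-0.002,0,0.02,0.001,-0.046,0.85,0,-0.002,0,0.026,0.001,-0.058,0.85,0,-0.002,0,0.029,0.001,-0.064,0.85])

```text
time_s: 8.05
position: [0.5349, 0.0584, 0.1641]
orientation: [3.141, -0.35, 0.02]
ft_force: [0.6, 0.4, -0.1]
finger_gap: 0.0726
gripper_force: 0.0
```

```bash
python3 - <<'E'
from h import *
p=tubg((-45,12),37.5,20);delta(r2w(p),ori(20));s=get_state();print(s['joint_pos'],s['finger_gap'],s['ft_force'])
E
```

```text
turn [ 0.0002  0.0002 -0.0006] shift [-0.002  -0.0001 -0.0026] deg 0.1 dist 0.003
[ 0.00964257  0.38052765 -0.34053775  2.20409973  0.75653682  0.31709375
 -2.53200639] 0.07256063856065453 [ 0.59551556  0.38537089 -0.05179189]
```

Emit:
move_arm(motion=[0,0,0,-0.002,0,-0.002,0.6,0,0,0,-0.002,0,-0.002,0.5,0,0,0,-0.002,0,-0.002,0.4,0,0,0,-0.002,0,-0.002,0.4,0,0,0,-0.002,0,-0.002,0.4], grip_force=80)

```text
time_s: 8.55
position: [0.5322, 0.0583, 0.1629]
orientation: [3.141, -0.35, 0.019]
ft_force: [-0.9, 1.0, -0.4]
finger_gap: 0.0492
gripper_force: 82.9
```

```bash
python3 - <<'E'
from h import *
s=get_state();print(w2r(s['position']),s['joint_pos'],s['finger_gap'],s['gripper_force'],s['ft_force'])
q=r2w(w2r(s['position']))
b=tubg((-45,12),37.5,20)
for F,ph in [((-81,68),37.5),((-95,115),30),((-150,150),20),((-190,185),0)]:
    th=20-(37.5-ph);w=tubg(F,ph,th)-b
    print(F,ph,'tool tilt',th,'turn y',(37.5-ph)/180,'shift',np.round(r2w(w)-O,4))
E
```

```text
[-131.53889811  -77.38871333  162.93004195] [ 0.00279981  0.37888869 -0.33275282  2.21226741  0.76532943  0.30937231
 -2.54296249] 0.04918688362031875 82.94684886932373 [-0.91493282  0.98684335 -0.40028155]
(-81, 68) 37.5 tool tilt 20.0 turn y 0.0 shift [-0.036  -0.0006  0.056 ]
(-95, 115) 30 tool tilt 12.5 turn y 0.041666666666666664 shift [-0.0297 -0.0005  0.1129]
(-150, 150) 20 tool tilt 2.5 turn y 0.09722222222222222 shift [-0.0561 -0.001   0.1569]
(-190, 185) 0 tool tilt -17.5 turn y 0.20833333333333334 shift [-0.0362 -0.0006  0.1944]
```

Gripped (49 mm gap, 83 N). Lift along the spine direction.

Emit:
move_arm(motion=[0,0,0,-0.004,0,0.008,0.4,0,0,0,-0.012,0,0.02,0.4,0,0,0,-0.02,-0.0005,0.032,0.4,0,0,0,-0.028,-0.0005,0.044,0.4,0,0,0,-0.036,-0.0005,0.056,0.4])

```text
time_s: 9.05
position: [0.495, 0.0574, 0.219]
orientation: [3.14, -0.348, 0.019]
ft_force: [0.8, 0.0, -5.6]
finger_gap: 0.0494
gripper_force: 84.3
```

```bash
python3 - <<'E'
from h import *
s=get_state();print(w2r(s['position']),s['orientation'],s['joint_pos'],s['finger_gap'],s['ft_force'],s['wrist_torque'])
f=grab_frame('scene');cv2.imwrite('pics/lift.png',cv2.resize(f['color'][90:290,225:425],(500,500)))
E
```

```text
[-168.82448534  -77.71166284  219.02737262] [ 3.14007103 -0.34806418  0.01929065] [ 0.14100504  0.24799655 -0.5035222   2.21293557  0.55895739  0.43313458
 -2.35950833] 0.049376668153633244 [ 0.82399309  0.01781406 -5.62099129] [-0.03055172  1.09679674 -0.05791218]
```

View pics/lift.png

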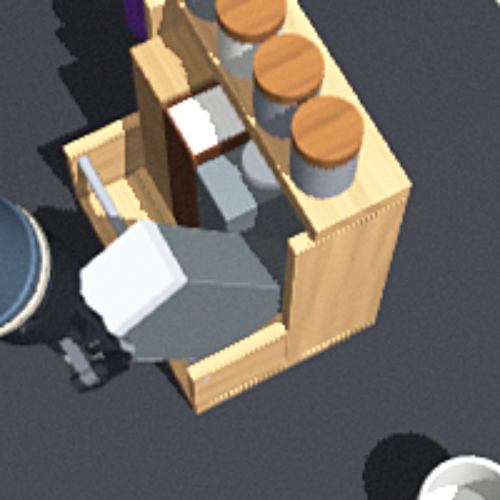

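The tub is out of the foot slot at crop (190,290) and the neighbours are standing. Continue up while turning upright.

Emit:
move_arm(motion=[0,0.01,0,0,0,0.016,0.4,0,0.02,0,0.001,0,0.03,0.4,0,0.03,0,0.003,0,0.044,0.4,0,0.042,0,0.004,0,0.06,0.4,0,0.055,0,-0.002,0,0.075,0.4])

```text
time_s: 9.6
position: [0.4942, 0.0575, 0.2942]
orientation: [-3.138, -0.175, 0.018]
ft_force: [1.4, -0.6, -5.9]
finger_gap: 0.0492
gripper_force: 84.8
```

```bash
cat >> h.py <<'E'
def lean(nm='scene'):
    s=get_state();p=w2r(s['position']);f=grab_frame(nm);Q=w2r(cloud(f).reshape(-1,3)).reshape(480,640,3);c=f['color'].astype(int)
    d=Q-p;m=(abs(d[...,1])<27)&(d[...,0]>0)&(d[...,0]<90)&(d[...,2]>-20)&(d[...,2]<90)&(c.min(-1)>150)&(c.max(-1)-c.min(-1)<50)
    q=Q[m];print(nm,'lid pts',len(q),'TCP',p.round(1),'min',q.min(0).round(1),'max',q.max(0).round(1))
    k=np.polyfit(q[:,0]-p[0],q[:,2],1);print('lean',np.degrees(np.arctan(k[0])),'lid z above TCP at dx=0',k[1]-p[2],'ori',s['orientation'],s['joint_pos'],s['ft_force'])
E
python3 - <<'E'
from h import *
lean();lean('wrist')
E
```

```text
scene lid pts 1199 TCP [-169.6  -77.6  294.2] min [-165.3 -104.3  302.4] max [-100.1  -50.9  379.8]
lean 21.904360399684737 lid z above TCP at dx=0 23.786856680206597 ori [-3.13846277 -0.17475964  0.01803991] [ 0.29310336  0.22680632 -0.64730169  1.95056911  0.24826981  0.85484712
 -2.03181853] [ 1.36104945 -0.60389693 -5.87838828]
wrist lid pts 42714 TCP [-169.2  -77.1  296.3] min [-169.2 -103.9  316.7] max [-98.9 -50.7 351.8]
lean 23.276999614183605 lid z above TCP at dx=0 24.820011203286754 ori [-3.138129   -0.17500024  0.01806766] [ 0.29363509  0.22520922 -0.64804963  1.94622801  0.24582463  0.85996923
 -2.02964433] [ 1.6110274   1.40733088 -2.59588709]
```

Emit:
move_arm(motion=[0,0.025,0,-0.004,0,0.015,0.4,0,0.05,0,-0.008,0,0.03,0.4,0,0.075,0,-0.012,0,0.045,0.4,0,0.1,0,-0.012,-0.01,0.055,0.4,0,0.125,0,-0.012,-0.03,0.06,0.4])

```text
time_s: 10.2
position: [0.4826, 0.0288, 0.3538]
orientation: [-3.132, 0.216, 0.021]
ft_force: [0.0, 0.5, -5.6]
finger_gap: 0.0491
gripper_force: 84.9
```

```bash
python3 - <<'E'
from h import *
lean();lean('wrist')
E
```

```text
scene lid pts 644 TCP [-181.7 -106.   353.8] min [-181.3 -132.   355.6] max [-103.5  -88.2  381.6]
lean 6.316894257747396 lid z above TCP at dx=0 14.733443313622672 ori [-3.13155465  0.21582148  0.02098295] [ 0.30510648  0.37307739 -0.63830818  1.59026437  0.14674903  1.45479215
 -1.90512982] [ 0.01608384  0.47676041 -5.63167793]
wrist lid pts 33491 TCP [-180.7 -111.6  352.6] min [-180.4 -137.6  372.1] max [-102.4  -86.6  379.8]
lean 3.3747252691322256 lid z above TCP at dx=0 20.619940558935355 ori [-3.13466118  0.22254974  0.01394697] [ 0.3083665   0.37827645 -0.63197274  1.58625344  0.14921169  1.46076974
 -1.90264303] [ 1.26812306 -6.13894918 -6.73669625]
```

Emit:
move_arm(motion=[0,0,0,-0.008,-0.03,0,0.4,0,0,0,-0.02,-0.075,0,0.4,0,0,0,-0.03,-0.12,-0.01,0.4,0,0,0,-0.042,-0.165,-0.02,0.4,0,0,0,-0.054,-0.205,-0.03,0.4])

```text
time_s: 10.8
position: [0.4274, -0.1795, 0.3223]
orientation: [-3.134, 0.215, 0.017]
ft_force: [0.9, -0.1, -5.7]
finger_gap: 0.049
gripper_force: 85.6
```

Emit:
move_arm(motion=[0,0,0,-0.01,-0.035,-0.01,0.4,0,0,0,-0.02,-0.065,-0.025,0.4,0,0,0,-0.026,-0.09,-0.04,0.4,0,0,0,-0.029,-0.105,-0.06,0.4,0,0,0,-0.029,-0.107,-0.07,0.4])

```text
time_s: 11.3
position: [0.3976, -0.2861, 0.2512]
orientation: [-3.133, 0.217, 0.015]
ft_force: [0.1, -0.0, -5.5]
finger_gap: 0.0495
gripper_force: 85.9
```

```bash
python3 - <<'E'
from h import *
s=get_state();print(s['position'],s['joint_pos'])
lean();lean('wrist')
E
```

```text
[ 0.39760969 -0.28612739  0.25119696] [ 0.80481473  0.43236589 -0.49603316  1.76895742  0.28288133  1.21424421
 -1.35915128]Traceback (most recent call last):
  File "<stdin>", line 3, in <module>
  File "h.py", line 30, in lean
    q=Q[m];print(nm,'lid pts',len(q),'TCP',p.round(1),'min',q.min(0).round(1),'max',q.max(0).round(1))
                                                            ~~~~~^^^
    return umr_minimum(a, axis, None, out, keepdims, initial, where)
ValueError: zero-size array to reduction operation minimum which has no identity
```

```bash
python3 - <<'E'
from h import *
lean('wrist')
s=get_state();p=s['position']
f=grab_frame('scene');P=cloud(f);c=f['color'].astype(int)
d=P-p;m=(abs(d[...,1])<60)&(d[...,0]>-.03)&(d[...,0]<.13)&(P[...,2]>.05)&(P[...,2]<.29)&(abs(d[...,1])<.05)
f2=grab_frame('wrist');cv2.imwrite('pics/x.png',np.hstack([cv2.resize(f['color'][300:480,200:440],(400,300)),cv2.resize(f2['color'],(400,300))]))
E
```

```text
wrist lid pts 33371 TCP [-271.9 -418.1  250.5] min [-251.1 -443.8  270.9] max [-193.7 -393.   278.4]
lean 3.648592530354463 lid z above TCP at dx=0 20.599917561968255 ori [-3.13077962  0.21812533  0.01698234] [ 0.80357265  0.43334023 -0.4972023   1.77000838  0.28214983  1.21394785
 -1.35983333] [ 0.25720157 -0.07595996 -6.46561901]
```

View pics/x.png

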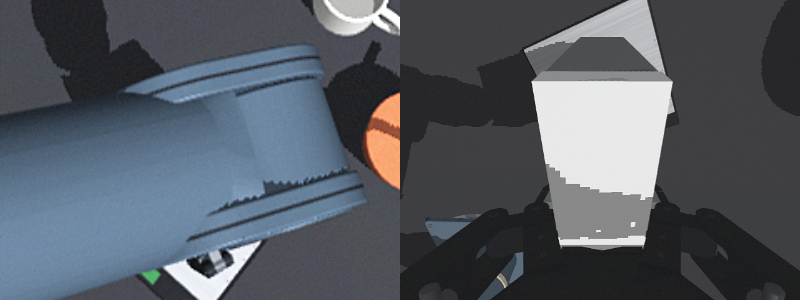

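The wrist view shows the lid from (535,80) to (670,245), tub over the plate. It leans 3.6° and its centre is about 28 mm ahead of the TCP. Straighten it and lower.

Emit:
move_arm(motion=[-0.001,0.007,0,0,0.001,-0.01,0.4,-0.003,0.014,0,0.001,0.002,-0.022,0.4,-0.003,0.02,0,0.001,0.003,-0.034,0.4,-0.003,0.02,0,0.001,0.003,-0.043,0.4,-0.003,0.02,0,0.001,0.003,-0.048,0.4])

```text
time_s: 12.0
position: [0.4003, -0.2808, 0.2042]
orientation: [-3.139, 0.28, 0.018]
ft_force: [0.9, 0.5, -5.1]
finger_gap: 0.0489
gripper_force: 85.9
```

```bash
python3 - <<'E'
from h import *
lean('wrist');s=get_state();print(s['position'],s['ft_force'])
E
```

```text
wrist lid pts 32227 TCP [-269.4 -414.1  204.2] min [-269.4 -439.5  215.3] max [-189.8 -388.8  226.8]
lean 0.07130897433814776 lid z above TCP at dx=0 20.56362298487565 ori [-3.13910437  0.28004308  0.01765343] [ 0.74870596  0.50988701 -0.47528386  1.79723585  0.33406705  1.18080163
 -1.43177024] [ 0.88995064  0.53193282 -5.06404206]
[ 0.39996096 -0.28092285  0.20397921] [ 0.06031976 -0.12120066 -6.48399111]
```

Emit:
move_arm(motion=[0,0,0,-0.001,-0.001,-0.002,0.4,0,0,0,-0.002,-0.002,-0.004,0.4,0,0,0,-0.0025,-0.0025,-0.006,0.4,0,0,0,-0.0025,-0.0025,-0.0075,0.4,0,0,0,-0.0025,-0.0025,-0.0085,0.4])

```text
time_s: 12.55
position: [0.3978, -0.2838, 0.1972]
orientation: [-3.14, 0.278, 0.016]
ft_force: [0.4, -1.0, -5.6]
finger_gap: 0.0492
gripper_force: 85.9
```

Emit:
move_arm(motion=[0,0,0,0,0,-0.0005,0.4,0,0,0,0,0,-0.001,0.4,0,0,0,0,0,-0.001,0.4,0,0,0,0,0,-0.001,0.4,0,0,0,0,0,-0.001,0.4])

```text
time_s: 13.05
position: [0.3979, -0.2837, 0.1962]
orientation: [-3.14, 0.278, 0.017]
ft_force: [-0.3, 0.0, -5.2]
finger_gap: 0.0493
gripper_force: 85.9
```

```bash
python3 - <<'E'
from h import *
lean('wrist');s=get_state();print(s['position'],s['ft_force'])
E
```

```text
wrist lid pts 32242 TCP [-271.8 -417.   196.2] min [-271.7 -442.3  208.9] max [-192.1 -391.7  219.3]
lean 0.1391350448381671 lid z above TCP at dx=0 20.59331242939163 ori [-3.14021404  0.27849449  0.01659596] [ 0.75280611  0.51730457 -0.47223821  1.8093977   0.34168635  1.16057998
 -1.43408459] [-0.31506644  0.03823302 -5.17267607]
[ 0.39790842 -0.28369827  0.19617754] [-0.76705845  0.66364953 -5.16821135]
```

Not yet touching; about 2 mm left. Lower until the force changes.

Emit:
move_arm(motion=[0,0,0,0,0,-0.0005,0.4,0,0,0,0,0,-0.001,0.4,0,0,0,0,0,-0.0015,0.4,0,0,0,0,0,-0.002,0.4,0,0,0,0,0,-0.002,0.4])

```text
time_s: 13.6
position: [0.398, -0.2837, 0.1945]
orientation: [-3.14, 0.278, 0.016]
ft_force: [0.5, 1.3, 1.1]
finger_gap: 0.0491
gripper_force: 86.7
```

Touching down (force went from -5 to +1 N). Release.

Emit:
move_arm(motion=[0,0,0,0,0,0,0.62,0,0,0,0,0,0,0.68,0,0,0,0,0,0,0.75,0,0,0,0,0,0,0.8,0,0,0,0,0,0,0.8])

```text
time_s: 14.1
position: [0.3979, -0.2837, 0.1941]
orientation: [-3.14, 0.278, 0.017]
ft_force: [-0.7, -0.8, -0.2]
finger_gap: 0.0686
gripper_force: 0.0
```

```bash
python3 - <<'E'
from h import *
lean('wrist');s=get_state();print(s['position'],s['ft_force'],s['finger_gap'],s['joint_pos'])
E
```

```text
wrist lid pts 32945 TCP [-271.8 -417.   194.1] min [-271.7 -442.   200.8] max [-191.4 -391.1  217.5]
lean -0.003237777948165922 lid z above TCP at dx=0 20.987621083987676 ori [-3.14026246  0.27848851  0.01651342] [ 0.75232433  0.51965566 -0.47157712  1.81174836  0.34325808  1.15627071
 -1.43581043] [-0.65015146 -0.84683076 -0.22176397]
[ 0.39789973 -0.28372511  0.19414293] [-1.40458481 -0.85023452 -0.31936257] 0.06794483414996755 [ 0.75234116  0.5196592  -0.471591    1.8117557   0.343275    1.15628451
 -1.43583876]
```

Emit:
move_arm(motion=[0,0,0,0.004,0,0.012,0.8,0,0,0,0.01,0,0.035,0.8,0,0,0,0.018,0,0.065,0.8,0,0,0,0.026,0,0.095,0.8,0,0,0,0.03,0,0.12,0.8])

```text
time_s: 14.65
position: [0.4286, -0.2835, 0.3157]
orientation: [-3.14, 0.277, 0.017]
ft_force: [0.9, 0.2, -0.2]
finger_gap: 0.0683
gripper_force: 0.0
```

Emit:
move_arm(motion=[0,0,0,0,0.03,0.02,0.8,0,0,0,0.01,0.07,0.02,0.8,0,0,0,0.02,0.11,0.02,0.8,0,0,0,0.03,0.15,0.02,0.8,0,0,0,0.03,0.16,0.02,0.8])

```text
time_s: 15.15
position: [0.4588, -0.1188, 0.3345]
orientation: [-3.138, 0.277, 0.023]
ft_force: [0.6, -0.3, 0.2]
finger_gap: 0.0684
gripper_force: 0.0
```

```bash
python3 - <<'E'
from h import *
f=grab_frame('scene');cv2.imwrite('pics/end.png',f['color']);g=grab_frame('top')
for f in (f,g):
    P=cloud(f);m=(abs(P[...,0]-.427)<.1)&(abs(P[...,1]+.2835)<.1)&(P[...,2]>.2)&(P[...,2]<.245)
    q=P[m];
    if len(q)>50: print(len(q),np.median(q[:,2]),cv2.minAreaRect(q[:,:2].astype(np.float32)))
E
```

```text
2049 0.2143042878518968 ((0.4276374280452728, -0.28227999806404114), (0.10007227212190628, 0.0500471331179142), 0.942604660987854)
```

View pics/end.png

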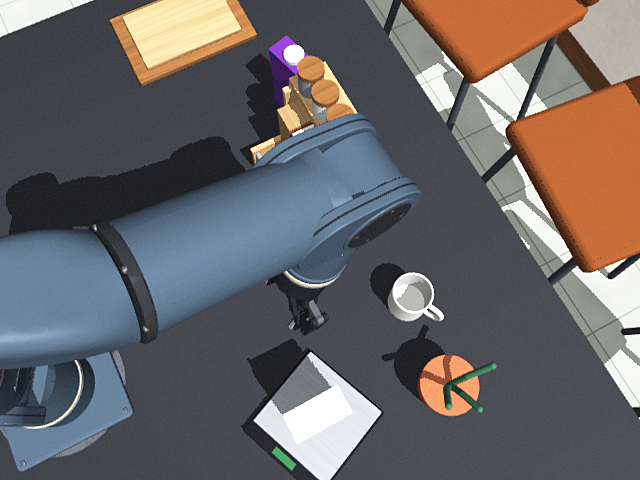

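The tub stands upright at (318,412), within about 1.5 mm of the plate's centre. The mug (412,297) and pot (450,385) haven't moved.

```bash
python3 -c "
from station import *;print(finish_job())"
```

```text
the job is handed in; nothing more can be done
None
```

The lipped tub was tipped onto the bar, released, taken by its spine end and lifted out; it now stands upright within 1.5 mm of the scale plate's centre, the neighbours were still upright when last seen during the lift and the mug and pot had not moved, and the job was handed in at about 15 s.

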